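# Release the welded stub from the spring-collar fixture

## Robot

A 7-joint arm with a two-finger parallel gripper is mounted at the origin on the work surface. World frame = base frame: x ahead of the robot, y to its left, z up, the work surface at z = 0. Lengths are in m, angles in rad, forces in N, time in s.
With the tool pointing down it reaches from about 0.4 to 0.85 m from the base axis. Payload 4.5 kg.
Tool frame: the origin (TCP) lies midway between the tips of the shut fingers; the grasp point (between the pads) lies 19 mm behind it; z points along the fingers, y is the line along which they close (so a half turn about z gives the same grasp; the last joint's range is limited). The gripper opens to 88 mm and grips with 3 to 60 N. Pads are 18 mm wide; open, the fingers measure 123 mm over their backs; the gripper's body (75 mm by 187 mm) begins 45 mm behind the grasp point.
Start: joints at [1.159, 0.689, -0.195, 1.565, 0.157, 0.902, -0.215], TCP at [0.27, -0.564, 0.239] pointing down, gripper open.
Joint ranges: [-3.01, 3.01], [-0.46, 2.08], [-1.47, 1.51], [0.13, 2.56], [-1, 4.14], [0.04, 2.09], [-2.66, 2.66]. Speed limits (rad/s): [2.57, 2.57, 3.14, 3.14, 3.14, 3.14, 3.14].

## Interface

Orientations are given as a unit quaternion [x, y, z, w].
In Python, from workcell import manip gives the robot as it stands.
- The arm moves only by the tool move_arm, never from a script. Its argument "series" is one flat list of numbers, 6 for each row, row after row: the shift along the tool's x, y, z in m, then the turn, a rotation vector about the tool's x, y, z in degrees. A call has 1 to 8 rows; each row is the pose to reach, as a shift and turn from the pose commanded when the call began, along the tool's axes at that moment; what a row does not reach only later rows make up. A row lasts 1/8 s, in which the tool goes at most 62.5 mm and 10.7 degrees, less where a joint would pass 70% of its speed; a pose out of reach is approached as far as the arm can. A call with a gripper value outside its range is refused whole. "hand" is the closure, from 0 (fully open) to 1 (shut), set as the call begins (left out, the last holds). The fingers move at their own pace and stop on an object; "newtons" is the grip in N (left out, the last holds). Time passes only in rows, so rows that repeat a pose let the fingers close. It gives the time, the measured TCP pose, the force, the opening and the grip force at its end, in the units of the state.
- manip.get_obs(): the state, without advancing time (a new reading comes with each control period).
- manip.snapshot(name): name is "scene" or "top"; returns a dict with "image" (384x512x3 uint8, red, green, blue), "range_z" (384x512 float32, m along the optical axis (not along the pixel's ray), 0 where there is no reading), "camera_matrix" (3x3 intrinsics, pixels), "eye" and "attitude" of the camera in the world. Camera axes: x right, y down, z forward; pixel columns grow to the right and rows downward; lengths in m; the calibration is good to about 2 mm. A picture is of the moment at which its call begins.
- manip.hand_in(): hands the job in; it is judged then, once.
The state is a dict: "time": time; "q": joint angles; "joint_velocities": joint speeds; "joint_torque": joint torques, N m; "position": TCP position; "eef_rot": TCP orientation; "contact_force": force on the tool from outside, world axes, zero at the start; "torque": the same for the moment, N m; "gripper_width": finger opening in m; "grasp_force": force on a finger pad.
Only numpy, scipy, OpenCV 4.12 (cv2) and the standard library are available. Lean on these libraries where they do the work, as an engineer would, in place of code of your own. Each camera call takes 0.05 s, during which the arm holds its last target. There are 200 camera calls.

## Task

The welded pipe stub is finished: press the fixture's spring collar down by its thumb dish, turn it counter-clockwise (seen from above) to its end stop and let it spring back up, so that the stub is released. Lift the stub out and set it down, not dropped, standing upright in the middle of the cooling tray, then press and turn the collar back and let it spring up in its locked place. Leave the brush, hammer, tin and pipe offcut where they are.

Things in the scene. Friction and masses are not known exactly. Their poses are not given: they have to be found in the camera images.
- fixture: Quick-change fixture bolted to the bench, base disc 144 mm across. Origin: centre of its underside, on the collar's vertical turning axis. A fixed arched gate (top 78 mm up, 57 to 67 mm from the axis, a post at each end) stands round its own -x side, with a notch at each end for the lever and a tooth between, under which the pressed lever passes (tooth underside 57 mm up).
- collar (a joint): Turning of the collar, rad: 0 locked (its two lips cover the stub's foot), 1.3 end stop, released. Grows counter-clockwise from above. In the fixture's frame the lever points 2.49 rad from +x (towards +y) at 0, 3.79 rad at 1.3. Turns only while the sleeve is pressed; friction 0.1 N m. The lever springs up into a notch only below 0.09 or above 1.21; in between the tooth keeps it down.
- sleeve (a joint): How far the spring sleeve with lever and thumb dish is pressed down, m: 0 up (lever in a notch, cannot turn), 0.016 fully down; at least 0.012 is needed to turn. The push needed is about 6 N at first, 13 N fully down; it springs up by itself when let go at a notch.
- dish (a point): Centre of the floor of the thumb dish at the lever's end, 109 mm from the fixture's axis, 68 mm above the bench when up. A level plate 54 mm (along the lever) x 90 mm (across) with an upright rim 8 mm thick, 22 mm high on each of the two sides that face the turning directions, 74 mm clear between. Fingertips pressing on the floor can push either rim. Site x points outward along the lever, z up.
- stub: Loose welded pipe stub, 0.3 to 0.55 kg, 86 mm high: upright pipe 42 mm across (weld bead 46 mm, 46 to 56 mm up) on a foot bar 24 x 72 x 10 mm, long along its y. Origin: centre of the foot's underside; z along the pipe. Starts on the collar's axis, foot in the fixture's slot, underside 30 mm above the bench. Released, it lifts straight up, clear of everything once its foot is 80 mm up.
- tray: Shallow open steel cooling tray fixed on the bench, 170 x 170 mm, 18 mm high, walls and floor 5 mm thick. Origin: centre of its underside.
- brush: Bystander: wire brush with wooden handle, 200 mm long, lying on the bench. Leave alone.
- hammer: Bystander: chipping hammer with wooden handle, 260 mm long, lying on the bench. Leave alone.
- rod_tin: Bystander: closed grey tin for welding rods, 64 mm across, 130 mm high. Leave alone.
- offcut: Bystander: dark steel pipe offcut standing on end, 90 mm across, 70 mm high. Leave alone.
There are look-alikes about, which are no part of the job. Of the things that look like the stub, the smallest one is meant.

How it is judged:
On the way, in this order (a step that is already met when the one before it is completed fails the run):
1. the collar is turned to its end stop and has sprung up, the stub still in the fixture (value of joint collar above 1.17 rad and value of joint sleeve below 0.003 m and distance between stub and fixture below 0.04 m), for 0.1 s.
2. the stub is lifted clear of the fixture (z of stub in the frame of fixture above 0.06 m), for 0.1 s.
3. the stub stands in the tray, let go (horizontal distance between stub and tray below 0.045 m and z of stub in the frame of tray below 0.01 m and angle between stub's own z axis and vertical below 0.08 rad and contact force between stub and the fingers below 0.1 N), for 0.2 s.
4. the collar is turned back and has sprung up locked (value of joint collar below 0.13 rad and value of joint sleeve below 0.003 m), for 0.1 s.
At the end, for the whole second after the job is handed in: The collar is back in its locked place (within 0.13 rad) and up (within 3 mm); the stub stands upright and at rest on the tray's floor, within 45 mm of its middle (all of step 4 and horizontal distance between stub and tray below 0.045 m and z of stub in the frame of tray below 0.01 m and angle between stub's own z axis and vertical below 0.08 rad and linear speed of stub below 0.02 m/s); the robot touches nothing.
It fails at once if the stub is let go of in the air away from the fixture (horizontal distance between stub and fixture above 0.08 m and height (world z) of stub above 0.03 m and contact force between stub and anything else below 0.05 N).
It fails at once if the stub is tipped over (angle between stub's own z axis and vertical above 0.7 rad).
It fails at once if a bystander is moved by more than 30 mm (distance of any of brush, hammer, rod_tin, offcut from where it was at the start of the episode above 0.03 m).
It also fails if it takes over 72 s, if anything falls off the work surface, if the arm or the gripper's body presses on something with over 40 N, if the wrist force passes 120 N, or if a joint passes its speed limit or range.

## Working session

There is one attempt and no reset: what is moved stays moved. The work goes in short steps, Python scripts to look and compute and a tool call to move; the robot and the scene stay as the last step left them, time stands still between calls to the robot, and variables do not carry over. Pictures are saved under pics/ and viewed, at most 10 in all, crops included, and the job is handed in when it is done.

Besides the shell and the picture viewer there is one more tool, called after "Emit:" by a JSON object that holds its "fn" and its "kwargs", one argument or row to a line. move_arm: Moves the arm, as the interface text tells. Its arguments: {"type":"object","properties":{"series":{"type":"array"},"hand":{"type":"number"},"newtons":{"type":"number"}},"required":["series"]}

```bash
mkdir -p pics; cat > h.py <<'E'
import numpy as np, cv2
from scipy.spatial.transform import Rotation as R
from workcell import manip
def snap(n):
    s=manip.snapshot(n); np.savez(f'{n}.npz',**s); return s
def load(n): return dict(np.load(f'{n}.npz'))
def att(s):
    a=np.array(s['attitude']); return a if a.shape==(3,3) else R.from_quat(a).as_matrix()
def cloud(s):
    K=s['camera_matrix'];z=s['range_z'];v,u=np.mgrid[:z.shape[0],:z.shape[1]]
    p=np.stack([(u-K[0,2])/K[0,0]*z,(v-K[1,2])/K[1,1]*z,z],-1)
    return p@att(s).T+np.array(s['eye'])
def save(im,n): cv2.imwrite('pics/'+n,cv2.cvtColor(im,cv2.COLOR_RGB2BGR))
E
python3 - <<'E'
from h import *
a=snap('scene');b=snap('top')
print(a['attitude'],a['eye'],b['attitude'],b['eye'],b['camera_matrix'])
save(np.vstack([cv2.resize(a['image'],(400,300)),cv2.resize(b['image'],(400,300))]),'tmp.png')
save(b['image'],'top1.png');save(a['image'],'scene1.png')
print(manip.get_obs())
E
```

```text
[ 0.92928008  0.23501431 -0.06792773 -0.27675373] [ 1.028707   -0.78824206  1.46176239] [ 0.71465517 -0.69834157  0.035558   -0.01796278] [0.52043623 0.00666615 1.30092651] [[438.82812211   0.         253.97526912]
 [  0.         438.82812211 193.04885616]
 [  0.           0.           1.        ]]
{'time': 0.1, 'q': array([ 1.15878848,  0.68987274, -0.19453007,  1.56622001,  0.15728852,
        0.90248925, -0.21508828]), 'joint_velocities': array([ 0.00023637, -0.00258135, -0.00185521, -0.00290937,  0.00041766,
        0.00050672, -0.00045272]), 'joint_torque': array([-2.52886515e-03, -5.28493917e+01, -1.27111450e+00, -1.53834432e+01,
       -5.25331171e-02,  2.03363350e-03,  2.40971940e-05]), 'position': array([ 0.26922224, -0.56342956,  0.2380129 ]), 'eef_rot': array([ 9.75249777e-01,  2.21104572e-01, -2.26325704e-04, -7.67123439e-04]), 'contact_force': array([ 0.13837567,  0.12431179, -0.02605696]), 'torque': array([ 0.00969316,  0.01806055, -0.00139582]), 'grasp_force': 0.0, 'gripper_width': 0.08811913922104517}
```

View pics/top1.png

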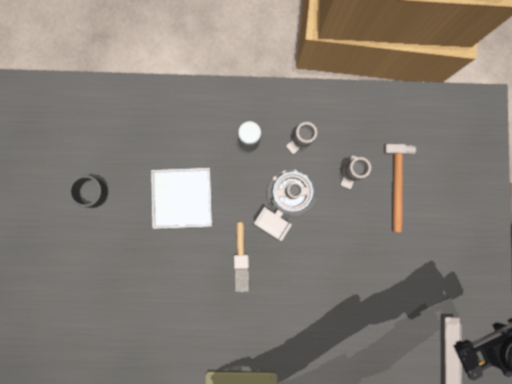

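View pics/scene1.png

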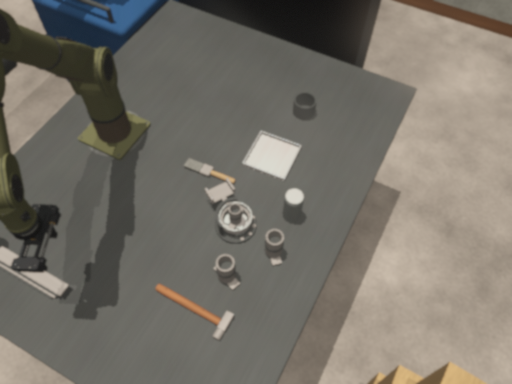

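Stub candidates in the top view are (295,190) seated in the fixture, (306,132) and (360,168). The one in the fixture looks smallest and sits on the collar axis. I'll confirm it in an enlarged crop and measure.

```bash
python3 - <<'E'
from h import *
b=load('top');a=load('scene')
c1=cv2.resize(b['image'][110:250,225:385],None,fx=3.75,fy=3.75,interpolation=cv2.INTER_CUBIC)
c2=cv2.resize(a['image'][160:300,180:320],(525,525),interpolation=cv2.INTER_CUBIC)
save(cv2.resize(np.hstack([cv2.resize(c1,(400,350)),cv2.resize(c2,(350,350))]),None,fx=1.06,fy=1.06),'crop1.png')
P=cloud(b)
z=P[...,2]; np.set_printoptions(precision=4,suppress=True)
def st(n,r0,r1,c0,c1,zl,zh):
    m=np.zeros(z.shape,bool);m[r0:r1,c0:c1]=1;m&=(z>zl)&(z<zh)
    q=P[m]
    if len(q)<3:print(n,len(q));return
    (cx,cy),wh,an=cv2.minAreaRect(q[:,:2].astype(np.float32)*1000)
    print(n,len(q),'mean',q.mean(0),'rect',cx,cy,wh,an,'z',np.percentile(q[:,2],[5,50,95]))
st('bench',60+200,300,100,200,-1,1)
st('tray',160,235,145,220,.003,.05)
st('stubtop',165,215,270,318,.098,.13)
st('dish floor',200,245,245,300,.06,.073)
st('dish rim',200,245,245,300,.078,.12)
st('fix',160,222,260,325,.01,.2)
st('big1',115,150,290,320,.06,.2)
st('big2',150,185,345,375,.06,.2)
st('tin',115,150,235,265,.1,.2)
st('offcut',170,212,65,110,.03,.2)
st('brush',215,300,225,255,.006,.2)
for lo in np.arange(.02,.13,.01): st('fx%.2f'%lo,165,216,268,318,lo,lo+.01)
E
```

```text
bench 3989 mean [ 0.3598  0.2741 -0.001 ] rect 359.49517822265625 274.39678955078125 (113.89115142822266, 289.8740539550781) 1.1701408624649048 z [-0.0052 -0.001   0.0033]
tray 2648 mean [0.6007 0.1916 0.0073] rect 602.9437255859375 187.79241943359375 (219.67515563964844, 218.513916015625) 1.6502525806427002 z [0.0032 0.0056 0.0181]
stubtop 78 mean [ 0.6217 -0.1309  0.1133] rect 620.786376953125 -129.91978454589844 (40.391353607177734, 39.60508346557617) 0.36664414405822754 z [0.101  0.1148 0.1189]
dish floor 579 mean [ 0.5341 -0.0789  0.0668] rect 550.8181762695312 -87.27347564697266 (84.59992218017578, 110.10750579833984) 53.712257385253906 z [0.0627 0.0669 0.071 ]
dish rim 162 mean [ 0.5377 -0.0839  0.0863] rect 546.7783203125 -85.6934814453125 (90.1492691040039, 96.9049072265625) 58.62493133544922 z [0.0783 0.0877 0.0929]
fix 1899 mean [ 0.6094 -0.1211  0.0533] rect 604.7061157226562 -125.84178161621094 (140.95677185058594, 175.7334442138672) 75.10830688476562 z [0.0112 0.0529 0.0895]
big1 422 mean [ 0.781  -0.1602  0.0894] rect 779.7935180664062 -158.71661376953125 (56.801040649
[... 1858 characters left out ...]
464844 z [0.0808 0.0849 0.0885]
fx0.09 10 mean [ 0.613  -0.1295  0.0963] rect 619.8269653320312 -130.93331909179688 (37.18999099731445, 32.193931579589844) 29.515703201293945 z [0.0938 0.0961 0.0989]
fx0.10 14 mean [ 0.6198 -0.1321  0.1048] rect 618.9139404296875 -131.31834411621094 (29.584232330322266, 38.153533935546875) 42.45087814331055 z [0.1004 0.1052 0.109 ]
fx0.11 59 mean [ 0.6221 -0.1308  0.1154] rect 621.6152954101562 -130.48971557617188 (38.65599822998047, 38.51869201660156) 0.6768208146095276 z [0.1125 0.1153 0.1186]
fx0.12 3 mean [ 0.6273 -0.1234  0.1215] rect 626.0518188476562 -119.8819351196289 (13.765302658081055, 35.772769927978516) 58.43172073364258 z [0.1203 0.122  0.1224]
```

View pics/crop1.png

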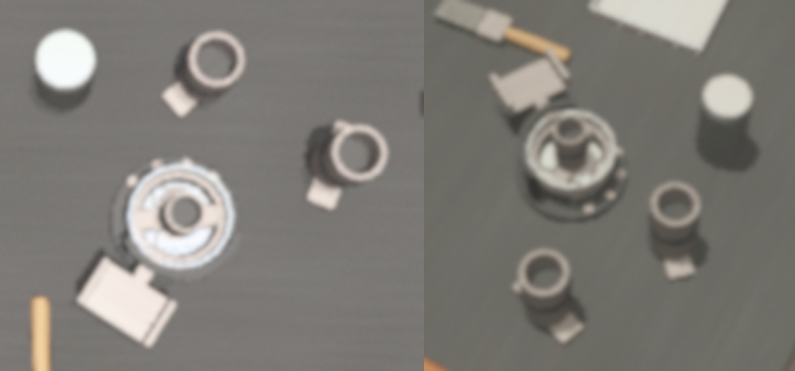

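The crop confirms it: the stub in the fixture (top view 295,190; about 40 mm across) is smaller than the two look-alikes (about 56 mm). Next I'll fix the dish, axis and tray poses and work out the first move.

```bash
cat >> h.py <<'E'
np.set_printoptions(precision=4,suppress=True)
def ray(s,uv,z):
    K=s['camera_matrix'];d=np.c_[(uv[:,0]-K[0,2])/K[0,0],(uv[:,1]-K[1,2])/K[1,1],np.ones(len(uv))]@att(s).T
    e=np.array(s['eye']);return e+d*((z-e[2])/d[:,2])[:,None]
def rel(pos,yaw,cp=None,cr=None):
    """shift & turn (deg) to tool-down pose with tool x at yaw(deg), from current (measured unless given)"""
    o=manip.get_obs();p=np.array(o['position']) if cp is None else np.array(cp)
    r0=R.from_quat(o['eef_rot']) if cr is None else R.from_euler('z',cr,degrees=True)*R.from_euler('x',180,degrees=True)
    r1=R.from_euler('z',yaw,degrees=True)*R.from_euler('x',180,degrees=True)
    return np.r_[r0.inv().apply(np.array(pos)-p)*1000,(r0.inv()*r1).as_rotvec(degrees=True)]
E
python3 - <<'E'
from h import *
b=load('top');P=cloud(b);z=P[...,2];im=b['image']
v,u=np.mgrid[:384,:512]
# tray colour
m=((im.min(-1)>170)&(u>140)&(u<225)&(v>155)&(v<240)).astype(np.uint8)
c=max(cv2.findContours(m,0,2)[0],key=cv2.contourArea);r=cv2.minAreaRect(c);print('tray px',r,ray(b,np.array([r[0]]),.012))
# stub top
m=(abs(P[...,0]-.62)<.035)&(abs(P[...,1]+.131)<.035)&(z>.108);q=P[m];print('stub',cv2.minEnclosingCircle((q[:,:2]*1000).astype(np.float32)),q[:,2].mean())
# dish
x=P-np.array([.620,-.131,0]);rr=np.hypot(x[...,0],x[...,1])
m=((rr>.083)&(rr<.15)&(z>.058)&(u<300)&(v>195))
print('n',m.sum());q=P[m]
r=cv2.minAreaRect((q[:,:2]*1000).astype(np.float32));print('dish',r)
# colour-based
m=((im.min(-1)>110)&(u>245)&(u<295)&(v>203)&(v<245)).astype(np.uint8)
c=max(cv2.findContours(m,0,2)[0],key=cv2.contourArea);r=cv2.minAreaRect(c);w=ray(b,cv2.boxPoints(r),.085);print('dish col',r,w,w.mean(0))
# rims
m=((rr>.083)&(rr<.15)&(z>.08)&(u<300)&(v>195));q=P[m][:,:2]
k=cv2.kmeans(q.astype(np.float32),2,None,(3,50,1e-5),5,0);print('rims',k[2],k[2].mean(0),k[2][0]-k[2][1])
E
```

```text
tray px ((180.81146240234375, 197.77841186523438), (58.97292709350586, 59.30610656738281), 88.26429748535156) [[0.5995 0.1898 0.012 ]]
stub ((621.6072387695312, -130.9332733154297), 20.83689308166504) 0.11539551172133793
n 617
dish ((528.4541625976562, -74.51849365234375), (90.12480926513672, 54.02814483642578), 58.59150695800781)
dish col ((270.0, 224.0), (40.0, 48.0), 90.0) [[ 0.5821 -0.0012  0.085 ]
 [ 0.5852 -0.1346  0.085 ]
 [ 0.4746 -0.1363  0.085 ]
 [ 0.4718 -0.0037  0.085 ]] [ 0.5284 -0.0689  0.085 ]
rims [[ 0.507  -0.109 ]
 [ 0.5496 -0.0392]] [ 0.5283 -0.0741] [-0.0426 -0.0698]
```

```bash
python3 - <<'E'
from h import *
print(rel([.5284,-.0745,.20],-31.5), rel([.5284,-.0745,.11],-31.5))
E
```

```text
[ 444.6987 -329.2894   38.4932   -0.0809    0.0509   57.0478] [ 444.7079 -329.1458  128.493    -0.0809    0.0509   57.0478]
```

Emit:
{"fn": "move_arm", "kwargs": {
  "series": [0.445, -0.329, 0.038, 0, 0, 57, 0.445, -0.329, 0.038, 0, 0, 57, 0.445, -0.329, 0.038, 0, 0, 57, 0.445, -0.329, 0.038, 0, 0, 57, 0.445, -0.329, 0.038, 0, 0, 57, 0.445, -0.329, 0.038, 0, 0, 57, 0.445, -0.329, 0.038, 0, 0, 57, 0.445, -0.329, 0.038, 0, 0, 57],
  "hand": 0.68,
  "newtons": 20
}}

```text
time: 1.1
position: [0.5042, -0.1214, 0.2042]
eef_rot: [0.963, -0.271, -0.0, 0.0]
contact_force: [0.4, -0.7, -0.2]
gripper_width: 0.0281
grasp_force: 0.0
```

```bash
python3 - <<'E'
from h import *
print(rel([.5284,-.0745,.12],-31.5)); o=manip.get_obs();print(o['position'],o['joint_velocities'].max(),o['q'],o['gripper_width'])
E
```

```text
[ -3.859  -52.663   84.1651   0.0148   0.003    0.0529]
[ 0.5042 -0.1214  0.2042] 0.17155398135761912 [ 0.0443  0.6074  0.1659  1.9331 -0.164   0.614  -1.8043] 0.02807134935472662
```

Emit:
{"fn": "move_arm", "kwargs": {
  "series": [-0.003, -0.052, 0.0, 0, 0, 0, -0.003, -0.052, 0.04, 0, 0, 0, -0.003, -0.052, 0.08, 0, 0, 0, -0.003, -0.052, 0.084, 0, 0, 0, -0.003, -0.052, 0.084, 0, 0, 0]
}}

```text
time: 1.72
position: [0.5284, -0.0778, 0.121]
eef_rot: [0.962, -0.271, 0.0, 0.0]
contact_force: [-0.1, -0.7, 0.6]
gripper_width: 0.0281
grasp_force: 0.0
```

```bash
python3 - <<'E'
from h import *
print(rel([.5284,-.0745,.052],-31.5)); print(manip.get_obs()['contact_force'])
b=snap('top');a=snap('scene')
f=lambda i,s:cv2.resize(i[s],(390,390),interpolation=cv2.INTER_CUBIC)
save(np.hstack([f(b['image'],np.s_[160:260,220:320]),f(a['image'],np.s_[150:250,170:270])]),'c2.png')
E
```

```text
[-1.7306 -2.8447 68.9964  0.0005 -0.0213  0.015 ]
[-0.1162 -0.6786  0.6284]
```

View pics/c2.png

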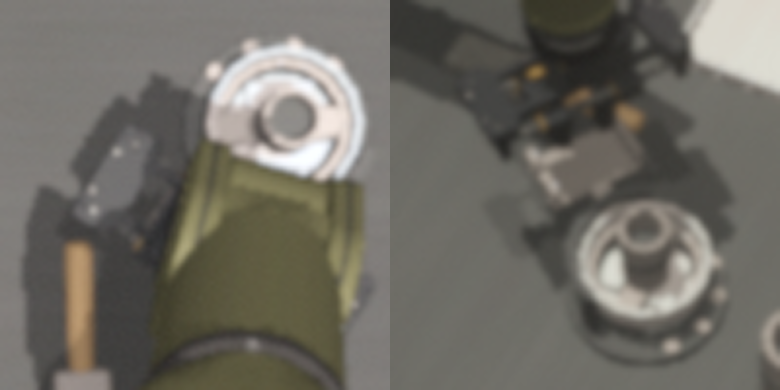

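The fingers hover over the dish, between its rims (scene crop around 580,160). I'll descend to contact.

Emit:
{"fn": "move_arm", "kwargs": {
  "series": [-0.002, -0.003, 0.01, 0, 0, 0, -0.002, -0.003, 0.03, 0, 0, 0, -0.002, -0.003, 0.046, 0, 0, 0, -0.002, -0.003, 0.055, 0, 0, 0, -0.002, -0.003, 0.058, 0, 0, 0, -0.002, -0.003, 0.058, 0, 0, 0]
}}

```text
time: 2.58
position: [0.5276, -0.0736, 0.0628]
eef_rot: [0.963, -0.271, -0.0, -0.0]
contact_force: [-2.0, 0.5, 6.8]
gripper_width: 0.0281
grasp_force: 3.8
```

Emit:
{"fn": "move_arm", "kwargs": {
  "series": [0, 0, 0.006, 0, 0, 0, 0, 0, 0.012, 0, 0, 0, 0, 0, 0.014, 0, 0, 0, 0, 0, 0.014, 0, 0, 0]
}}

```text
time: 3.08
position: [0.5276, -0.0734, 0.0518]
eef_rot: [0.963, -0.271, 0.0, -0.001]
contact_force: [-6.7, 2.4, 35.2]
gripper_width: 0.028
grasp_force: 17.5
```

Emit:
{"fn": "move_arm", "kwargs": {
  "series": [0, 0, -0.002, 0, 0, 0, 0.0017, 0.0189, -0.002, 0, 0, -10, 0.0066, 0.0373, -0.002, 0, 0, -20, 0.0146, 0.0545, -0.002, 0, 0, -30, 0.0255, 0.0701, -0.002, 0, 0, -40, 0.0389, 0.0835, -0.002, 0, 0, -50, 0.0545, 0.0944, -0.002, 0, 0, -60, 0.0545, 0.0944, -0.002, 0, 0, -60]
}}

```text
time: 4.08
position: [0.5241, -0.1868, 0.0522]
eef_rot: [0.969, 0.245, -0.001, 0.002]
contact_force: [-5.9, -3.2, 18.4]
gripper_width: 0.0286
grasp_force: 9.3
```

```bash
cat > ang.py <<'E'
from h import *
o=manip.get_obs();p=np.array(o['position'])-[.6215,-.131,0]
x=R.from_quat(o['eef_rot']).apply([1,0,0])
print('TCP angle',np.degrees(np.arctan2(p[1],p[0]))%360-148.5,'r',np.hypot(*p[:2]),'z',p[2],'toolyaw rel',np.degrees(np.arctan2(x[1],x[0]))+31.5,o['contact_force'],o['q'][6])
E
python3 ang.py
```

```text
TCP angle 61.316719858295016 r 0.11228091266020924 z 0.05218403434909325 toolyaw rel 59.89468608770246 [-5.8625 -3.2147 18.3823] -1.1168347790299276
```

Emit:
{"fn": "move_arm", "kwargs": {
  "series": [0.0017, 0.0189, 0, 0, 0, -9, 0.004, 0.03, 0, 0, 0, -15, 0.0055, 0.034, 0, 0, 0, -16, 0.0055, 0.034, 0, 0, 0, -16]
}}

```text
time: 4.58
position: [0.5415, -0.2082, 0.0521]
eef_rot: [0.925, 0.379, -0.004, -0.003]
contact_force: [-13.3, 6.3, 24.7]
gripper_width: 0.0283
grasp_force: 12.6
```

```bash
python3 ang.py
```

```text
TCP angle 75.46647026273729 r 0.11115051272662901 z 0.05210248630969592 toolyaw rel 76.037291720508 [-13.2628   6.3308  24.7294] -0.8985099283444002
```

Emit:
{"fn": "move_arm", "kwargs": {
  "series": [0.0, 0.0, -0.008, 0, 0, 0, 0, 0, -0.018, 0, 0, 0, 0, -0.003, -0.022, 0, 0, 0, 0, -0.005, -0.04, 0, 0, 0, 0, -0.005, -0.08, 0, 0, 0, 0, -0.005, -0.12, 0, 0, 0, 0, -0.005, -0.12, 0, 0, 0],
  "hand": 0.68
}}

```text
time: 5.45
position: [0.5451, -0.2071, 0.1741]
eef_rot: [0.925, 0.379, 0.003, 0.002]
contact_force: [0.5, 0.3, 0.1]
gripper_width: 0.0279
grasp_force: 0.0
```

```bash
python3 - <<'E'
from h import *
b=snap('top');a=snap('scene')
P=cloud(a);z=P[...,2];q0=P-np.array([.6215,-.131,0]);rr=np.hypot(q0[...,0],q0[...,1]);an=np.degrees(np.arctan2(q0[...,1],q0[...,0]))%360
for n,s in(('a',a),('b',b)):
    P=cloud(s);z=P[...,2];q0=P-np.array([.6215,-.131,0]);rr=np.hypot(q0[...,0],q0[...,1]);an=np.degrees(np.arctan2(q0[...,1],q0[...,0]))%360
    m=(rr>.085)&(rr<.14)&(z>.045)&(z<.1)&(an>120)&(an<270);q=P[m];print(n,len(q),q.mean(0),an[m].mean(),np.percentile(q[:,2],[10,50,90]))
f=lambda i,s:cv2.resize(i[s],(390,390),interpolation=cv2.INTER_CUBIC)
save(np.hstack([f(b['image'],np.s_[140:260,240:360]),f(a['image'],np.s_[150:270,150:270])]),'c3.png')
# rel for grasp above stub; yaw options
o=manip.get_obs();x=R.from_quat(o['eef_rot']).apply([1,0,0]);print(o['position'],np.degrees(np.arctan2(x[1],x[0])))
E
```

```text
a 216 [ 0.5557 -0.2223  0.0758] 234.18740403360823 [0.0675 0.0717 0.0915]
b 170 [ 0.5422 -0.1897  0.0711] 217.54416902305027 [0.0639 0.0679 0.0878]
[ 0.5427 -0.2067  0.1709] 44.53384402345235
```

View pics/c3.png

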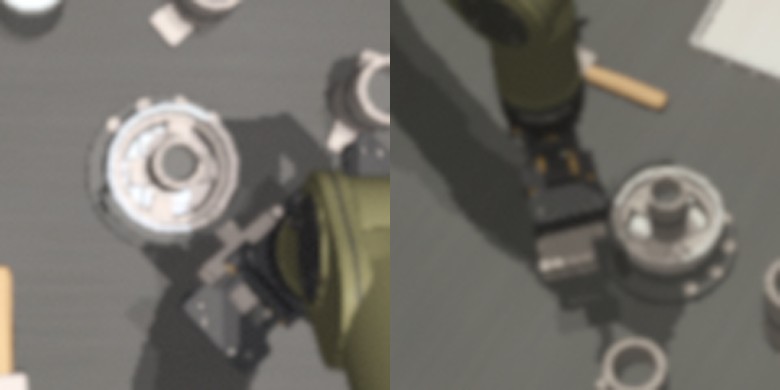

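The top view shows the dish clear of the tooth at its end position, and its floor reads 68 mm, so the collar has sprung up with the stub seated. Next I go over the stub.

```bash
python3 - <<'E'
from h import *
print(rel([.6215,-.131,.16],44.5),rel([.6215,-.131,.086],44.5))
E
```

```text
[109.2294   1.293   10.9197   0.0436  -0.0052   0.0338] [109.2227   1.2366  84.9197   0.0436  -0.0052   0.0338]
```

Emit:
{"fn": "move_arm", "kwargs": {
  "series": [0.05, 0.001, 0.0, 0, 0, 0, 0.109, 0.001, 0.005, 0, 0, 0, 0.109, 0.001, 0.01, 0, 0, 0, 0.109, 0.001, 0.01, 0, 0, 0, 0.109, 0.001, 0.01, 0, 0, 0],
  "hand": 0
}}

```text
time: 6.18
position: [0.6197, -0.1327, 0.1598]
eef_rot: [0.926, 0.378, -0.001, 0.0]
contact_force: [1.0, -0.6, 0.9]
gripper_width: 0.0761
grasp_force: 0.0
```

```bash
python3 - <<'E'
from h import *
print(rel([.6215,-.131,.086],44.5))
E
```

```text
[ 2.6471  0.043  73.8291 -0.0361  0.145  -0.0832]
```

Emit:
{"fn": "move_arm", "kwargs": {
  "series": [0.001, 0.0, 0.0, 0, 0, 0, 0.001, 0, 0.03, 0, 0, 0, 0.001, 0, 0.06, 0, 0, 0, 0.001, 0, 0.074, 0, 0, 0, 0.001, 0, 0.074, 0, 0, 0],
  "hand": 0
}}

```text
time: 6.8
position: [0.6213, -0.1304, 0.086]
eef_rot: [0.925, 0.379, -0.001, -0.0]
contact_force: [0.2, -0.0, -0.1]
gripper_width: 0.0879
grasp_force: 0.0
```

Emit:
{"fn": "move_arm", "kwargs": {
  "series": [0, 0.0, 0.0, 0, 0, 0, 0, 0.0, 0.0, 0, 0, 0, 0, 0.0, 0.0, 0, 0, 0, 0, 0.0, 0.0, 0, 0, 0, 0, 0.0, 0.0, 0, 0, 0, 0, 0.0, 0.0, 0, 0, 0],
  "hand": 1,
  "newtons": 25
}}

```text
time: 7.55
position: [0.6224, -0.1305, 0.0867]
eef_rot: [0.925, 0.379, 0.0, 0.0]
contact_force: [0.1, -1.7, 0.7]
gripper_width: 0.0414
grasp_force: 25.0
```

Gripped at 41 mm, which matches the 42 mm pipe. Lift straight up.

Emit:
{"fn": "move_arm", "kwargs": {
  "series": [0, 0.0, -0.01, 0, 0, 0, 0, 0.0, -0.025, 0, 0, 0, 0, 0.0, -0.045, 0, 0, 0, 0, 0.0, -0.07, 0, 0, 0, 0, 0.0, -0.1, 0, 0, 0, 0, 0.0, -0.13, 0, 0, 0, 0, 0.0, -0.14, 0, 0, 0, 0, 0.0, -0.14, 0, 0, 0]
}}

```text
time: 8.55
position: [0.6218, -0.1301, 0.2269]
eef_rot: [0.925, 0.379, 0.0, 0.0]
contact_force: [-0.2, 0.0, -3.6]
gripper_width: 0.0414
grasp_force: 25.0
```

```bash
python3 - <<'E'
from h import *
print(rel([.5995,.190,.226],44.5),rel([.5995,.190,.062],44.5))
E
```

```text
[ 208.6033 -243.7665    0.8061    0.035    -0.0169    0.046 ] [ 208.555  -243.8667  164.8061    0.035    -0.0169    0.046 ]
```

Emit:
{"fn": "move_arm", "kwargs": {
  "series": [0.017, -0.02, 0, 0, 0, 0, 0.05, -0.058, 0, 0, 0, 0, 0.088, -0.102, 0, 0, 0, 0, 0.126, -0.147, 0, 0, 0, 0, 0.163, -0.19, 0, 0, 0, 0, 0.194, -0.227, 0, 0, 0, 0, 0.208, -0.243, 0, 0, 0, 0, 0.2085, -0.2435, 0, 0, 0, 0]
}}

```text
time: 9.55
position: [0.5987, 0.191, 0.2253]
eef_rot: [0.925, 0.38, -0.001, -0.0]
contact_force: [0.4, -1.2, -4.8]
gripper_width: 0.0415
grasp_force: 25.0
```

```bash
python3 - <<'E'
from h import *
print(rel([.5995,.190,.075],44.5))
a=snap('scene'); save(cv2.resize(a['image'][80:230,190:340],(500,500)),'c4.png')
E
```

```text
[  0.1001   1.4364 150.3394  -0.0675   0.0937   0.2128]
```

View pics/c4.png

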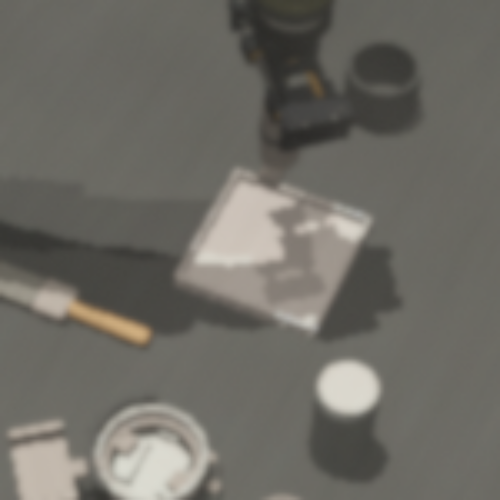

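The stub hangs upright in the fingers over the tray (crop around 280,150), and the fixture is empty. I'll lower it.

Emit:
{"fn": "move_arm", "kwargs": {
  "series": [0, 0.001, 0.02, 0, 0, 0, 0, 0.001, 0.06, 0, 0, 0, 0, 0.001, 0.1, 0, 0, 0, 0, 0.001, 0.13, 0, 0, 0, 0, 0.001, 0.148, 0, 0, 0, 0, 0.001, 0.155, 0, 0, 0, 0, 0.001, 0.155, 0, 0, 0, 0, 0.001, 0.155, 0, 0, 0]
}}

```text
time: 10.6
position: [0.6013, 0.1892, 0.0727]
eef_rot: [0.925, 0.379, 0.001, 0.0]
contact_force: [-0.3, 0.3, -4.1]
gripper_width: 0.0412
grasp_force: 25.0
```

Emit:
{"fn": "move_arm", "kwargs": {
  "series": [0, 0, 0.003, 0, 0, 0, 0, 0, 0.006, 0, 0, 0, 0, 0, 0.008, 0, 0, 0, 0, 0, 0.008, 0, 0, 0]
}}

```text
time: 11.1
position: [0.6002, 0.189, 0.0632]
eef_rot: [0.925, 0.379, -0.0, 0.0]
contact_force: [0.5, 0.4, -4.3]
gripper_width: 0.0411
grasp_force: 25.0
```

Emit:
{"fn": "move_arm", "kwargs": {
  "series": [0, 0, 0.001, 0, 0, 0, 0, 0, 0.002, 0, 0, 0, 0, 0, 0.002, 0, 0, 0, 0, 0, 0.002, 0, 0, 0]
}}

```text
time: 11.6
position: [0.6006, 0.189, 0.0617]
eef_rot: [0.925, 0.379, 0.0, 0.0]
contact_force: [0.2, -0.9, -0.5]
gripper_width: 0.041
grasp_force: 25.0
```

Emit:
{"fn": "move_arm", "kwargs": {
  "series": [0, 0, 0, 0, 0, 0, 0, 0, 0, 0, 0, 0, 0, 0, 0, 0, 0, 0, 0, 0, 0, 0, 0, 0, 0, 0, 0, 0, 0, 0, 0, 0, 0, 0, 0, 0],
  "hand": 0
}}

```text
time: 12.35
position: [0.6004, 0.189, 0.0614]
eef_rot: [0.925, 0.379, -0.0, 0.0]
contact_force: [0.1, 0.2, -1.1]
gripper_width: 0.0878
grasp_force: 0.0
```

Emit:
{"fn": "move_arm", "kwargs": {
  "series": [0, 0, -0.02, 0, 0, 0, 0, 0, -0.06, 0, 0, 0, 0, 0, -0.1, 0, 0, 0, 0, 0, -0.14, 0, 0, 0, 0, 0, -0.14, 0, 0, 0]
}}

```text
time: 12.98
position: [0.6027, 0.1902, 0.2064]
eef_rot: [0.925, 0.379, 0.004, -0.0]
contact_force: [0.7, -0.6, 0.3]
gripper_width: 0.0878
grasp_force: 0.0
```

```bash
python3 - <<'E'
from h import *
a=snap('scene');P=cloud(a);m=(abs(P[...,0]-.6)<.06)&(abs(P[...,1]-.19)<.06)&(P[...,2]>.03)&(P[...,2]<.11);q=P[m];print(len(q),q.mean(0),q.max(0),q.min(0))
t=q[q[:,2]>.082];print(cv2.minAreaRect((t[:,:2]*1000).astype(np.float32)))
# dish end pose: lever at 223 deg -> tool yaw 43
C=np.array([.6215,-.131]);t=np.radians(148.5+74.5);D=C+.109*np.array([np.cos(t),np.sin(t)])
print(D,rel([*D,.2],43))
E
```

```text
201 [0.6005 0.1821 0.0705] [0.6209 0.2128 0.0993] [0.579  0.1611 0.0302]
((599.0280151367188, 187.07484436035156), (36.66613006591797, 49.92243957519531), 26.930957794189453)
[ 0.5418 -0.2053] [-319.3251  239.5794    3.2854    0.1047   -0.2289    1.536 ]
```

The stub stands at the tray's middle, upright and let go. Quick dish measurement while the arm is clear.

```bash
python3 - <<'E'
from h import *
b=snap('top');P=cloud(b);z=P[...,2];x=P-np.array([.6215,-.131,0]);rr=np.hypot(x[...,0],x[...,1]);an=np.degrees(np.arctan2(x[...,1],x[...,0]))%360
m=((rr>.084)&(rr<.15)&(z>.058)&(z<.11)&(an>180)&(an<270));q=P[m]
r=cv2.minAreaRect((q[:,:2]*1000).astype(np.float32));print(m.sum(),r)
D=np.array(r[0])/1000;d=D-[.6215,-.131];print(np.degrees(np.arctan2(d[1],d[0]))%360,np.hypot(*d),np.percentile(q[:,2],50))
for yaw in(43,): print(rel([*D,.2],yaw))
E
```

```text
634 ((539.831787109375, -203.42092895507812), (54.01504135131836, 90.7602767944336), 41.39521408081055)
221.5656525603398 0.10915350634526101 0.06800069655982477
[-318.3688  237.1511    2.2979    0.0382   -0.0531    1.5421]
```

Emit:
{"fn": "move_arm", "kwargs": {
  "series": [-0.04, 0.03, 0, 0, 0, 3, -0.088, 0.066, 0, 0, 0, 3, -0.136, 0.101, 0, 0, 0, 3, -0.184, 0.137, 0, 0, 0, 3, -0.232, 0.173, 0, 0, 0, 3, -0.28, 0.209, 0, 0, 0, 3, -0.318, 0.237, 0, 0, 0, 3, -0.318, 0.237, 0, 0, 0, 3],
  "hand": 0.68
}}

```text
time: 14.08
position: [0.5372, -0.2086, 0.2]
eef_rot: [0.937, 0.351, -0.002, 0.0]
contact_force: [-0.7, 0.9, 0.6]
gripper_width: 0.0284
grasp_force: 0.0
```

```bash
python3 - <<'E'
from h import *
print(rel([.5398,-.2034,.1],41.5))
E
```

```text
[ 5.8487 -2.1549 99.9287 -0.0499  0.2673 -0.458 ]
```

Emit:
{"fn": "move_arm", "kwargs": {
  "series": [0.003, -0.001, 0.03, 0, 0, 0, 0.003, -0.001, 0.07, 0, 0, 0, 0.003, -0.001, 0.098, 0, 0, 0, 0.003, -0.001, 0.098, 0, 0, 0, 0.003, -0.001, 0.098, 0, 0, 0]
}}

```text
time: 14.7
position: [0.5421, -0.1994, 0.1041]
eef_rot: [0.935, 0.355, 0.0, -0.0]
contact_force: [1.0, 0.4, 0.1]
gripper_width: 0.028
grasp_force: 0.0
```

```bash
python3 - <<'E'
from h import *
print(rel([.5398,-.2034,.068],41.5))
E
```

```text
[-4.4199  1.4152 36.0613  0.0136 -0.0432  0.1022]
```

Emit:
{"fn": "move_arm", "kwargs": {
  "series": [-0.002, 0.001, 0.0, 0, 0, 0, -0.002, 0.001, 0.0, 0, 0, 0, -0.002, 0.001, 0.015, 0, 0, 0, -0.002, 0.001, 0.03, 0, 0, 0, -0.002, 0.001, 0.037, 0, 0, 0, -0.002, 0.001, 0.037, 0, 0, 0]
}}

```text
time: 15.45
position: [0.5398, -0.2021, 0.0657]
eef_rot: [0.935, 0.355, -0.001, -0.0]
contact_force: [-2.5, 0.8, 6.7]
gripper_width: 0.0285
grasp_force: 3.1
```

```bash
python3 ang.py
```

```text
TCP angle 72.54273232230025 r 0.10830271329943747 z 0.06574098932855126 toolyaw rel 73.04648368653208 [-2.5139  0.765   6.721 ] -0.9593437441168091
```

Emit:
{"fn": "move_arm", "kwargs": {
  "series": [0, 0, 0.006, 0, 0, 0, 0, 0, 0.012, 0, 0, 0, 0, 0, 0.015, 0, 0, 0, 0, 0, 0.015, 0, 0, 0]
}}

```text
time: 15.95
position: [0.5398, -0.2022, 0.0523]
eef_rot: [0.935, 0.355, -0.001, -0.0]
contact_force: [-4.5, 1.6, 13.3]
gripper_width: 0.0279
grasp_force: 6.7
```

Emit:
{"fn": "move_arm", "kwargs": {
  "series": [0, 0, 0.001, 0, 0, 0, 0.0017, -0.0189, 0.001, 0, 0, 10, 0.0066, -0.0373, 0.001, 0, 0, 20, 0.0146, -0.0545, 0.001, 0, 0, 30, 0.0255, -0.0701, 0.001, 0, 0, 40, 0.0389, -0.0835, 0.001, 0, 0, 50, 0.0545, -0.0944, 0.001, 0, 0, 60, 0.0545, -0.0944, 0.001, 0, 0, 60]
}}

```text
time: 16.95
position: [0.5218, -0.0943, 0.0522]
eef_rot: [0.987, -0.16, 0.003, -0.0]
contact_force: [-0.1, 1.6, 17.1]
gripper_width: 0.0282
grasp_force: 8.6
```

```bash
python3 ang.py
```

```text
TCP angle 11.301930998628592 r 0.10624647504585212 z 0.0521674696412848 toolyaw rel 13.079341820405094 [-0.0646  1.598  17.0806] -1.7358432055997342
```

Emit:
{"fn": "move_arm", "kwargs": {
  "series": [0.001, -0.014, 0, 0, 0, 7, 0.002, -0.024, 0, 0, 0, 13, 0.0025, -0.027, 0, 0, 0, 14, 0.0025, -0.028, 0, 0, 0, 14]
}}

```text
time: 17.45
position: [0.5327, -0.0729, 0.0522]
eef_rot: [0.96, -0.28, 0.004, 0.001]
contact_force: [0.6, -6.7, 15.9]
gripper_width: 0.0283
grasp_force: 7.6
```

```bash
python3 ang.py
```

```text
TCP angle -1.7037367831802896 r 0.10609414902864292 z 0.05217538548337019 toolyaw rel -1.0570492784238041 [ 0.5684 -6.6957 15.9292] -1.9027758935793866
```

The tangential force shows it has reached the locked end. Lift off.

Emit:
{"fn": "move_arm", "kwargs": {
  "series": [0.0, -0.001, -0.008, 0, 0, 0, 0, -0.001, -0.018, 0, 0, 0, 0, 0.003, -0.022, 0, 0, 0, 0, 0.004, -0.04, 0, 0, 0, 0, 0.004, -0.09, 0, 0, 0, -0.03, 0.004, -0.15, 0, 0, 0, -0.09, 0.004, -0.18, 0, 0, 0, -0.15, 0.004, -0.18, 0, 0, 0]
}}

```text
time: 18.45
position: [0.4055, 0.0057, 0.2314]
eef_rot: [0.96, -0.28, 0.002, -0.001]
contact_force: [0.3, 1.4, -0.8]
gripper_width: 0.0287
grasp_force: 0.0
```

Emit:
{"fn": "move_arm", "kwargs": {
  "series": [-0.05, 0, 0, 0, 0, 0, -0.05, 0, 0, 0, 0, 0, -0.05, 0, 0, 0, 0, 0, -0.05, 0, 0, 0, 0, 0]
}}

```text
time: 18.95
position: [0.3646, 0.0311, 0.23]
eef_rot: [0.96, -0.28, 0.0, 0.0]
contact_force: [0.2, -0.9, 0.4]
gripper_width: 0.0283
grasp_force: 0.0
```

```bash
python3 - <<'E'
from h import *
b=snap('top');P=cloud(b);z=P[...,2];x=P-np.array([.6215,-.131,0]);rr=np.hypot(x[...,0],x[...,1]);an=np.degrees(np.arctan2(x[...,1],x[...,0]))%360
m=((rr>.084)&(rr<.15)&(z>.04)&(z<.11)&(an>110)&(an<200));q=P[m]
r=cv2.minAreaRect((q[:,:2]*1000).astype(np.float32));d=np.array(r[0])/1000-[.6215,-.131]
print(r,np.degrees(np.arctan2(d[1],d[0]))%360,np.percentile(q[:,2],50))
m=(abs(P[...,0]-.6)<.05)&(abs(P[...,1]-.19)<.05)&(z>.08)&(z<.12);print('stub',cv2.minAreaRect((P[m][:,:2]*1000).astype(np.float32)))
save(b['image'],'end.png');o=manip.get_obs();print(o['position'],o['contact_force'])
E
```

```text
((529.6875610351562, -71.89176177978516), (89.61934661865234, 54.05011749267578), 57.419090270996094) 147.22683447456387 0.06795013905704228
stub ((599.47021484375, 188.4503173828125), (38.774559020996094, 41.468624114990234), 2.30098819732666)
[0.3645 0.031  0.23  ] [ 0.4531 -0.1959 -0.4143]
```

View pics/end.png

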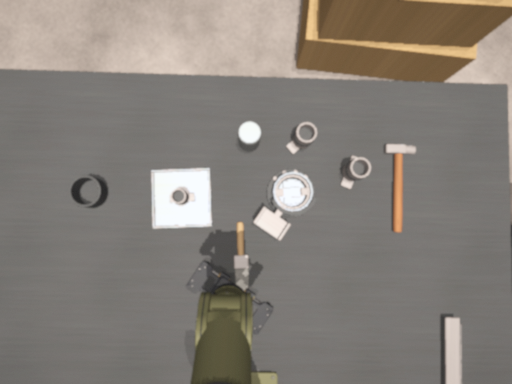

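The stub stands in the middle of the tray at (180,196). The collar is locked again with its dish up at (272,222), the bystanders haven't moved, and the arm touches nothing.

```bash
python3 -c "
from workcell import manip
print(manip.hand_in())"
```

```text
the job is handed in; nothing more can be done
None
```

I've handed the job in: the stub stands upright in the middle of the cooling tray, the collar is back in its locked place and up, and the brush, hammer, tin and offcut look unmoved. The last picture and depth readings show this; the hand-in gave no verdict.

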